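# Load the leaf drill jig

## Task

Load the beech block into the drill jig without picking it up: push the standing block over near its top so that it falls flat into the open bay of the jig, push it along the bed with the fingertips until it sits hard against the end stop, then push the hinged leaf over and press it fully shut on top of it. Never lift the block, and leave the other things on the bench alone.

Things in the scene. Friction and masses are not known exactly. Their poses are not given: they have to be found in the camera images.
- jig: Aluminium drill jig with steel rails, base 285 x 100 mm on four feet, fixed. Origin on the worktop under it; x runs level along the bed from the loading end (x = -150 mm) to the end stop, whose face is at x = 90 mm, 80 wide, 36 mm above the bed; z up. Bed 52 mm above the worktop. Wide loading bay from x = -147 to 5 mm, narrow seat from x = 35 to 90 mm.
- bed_in (a point): Point on the bed in the jig's middle plane, 90 mm before the stop's face (x = 0, y = 0, 52 mm up in the jig's frame). Two side rails stand 14 mm above the bed: inner faces at y = +-36 mm along the loading bay, tapering from x = 5 to 35 mm to y = +-26.5 mm along the seat.
- block: Beech block: 50 along its x, 80 along its y, 35 mm along its z; about 0.2 kg; origin in the middle of a 50 x 80 face, block on the +z side. It starts on end on the bed in the loading bay, 80 mm tall, 35 thick along the jig's x, square to the jig within 0.08 rad: its y up, its z away from the stop. Lying as wanted: z up, y along the jig's x.
- block_center (a point): Centre of the beech block. Standing it is 40 mm above the bed, lying 17.5 mm; fully home it is at x = 50 mm in the jig's frame.
- leaf (a joint): Angle of the leaf, the jig's hinged drill plate: 0 shut (level, underside 2 mm above the lying block), 1.57 upright, 1.95 leaning back at its limit; it opens up and over away from the bed (jig +x) and starts at 1.7 to 1.92. Stiff damped hinge: it stays put when upright and sinks shut by itself in a second or two once below about 1 rad.
- leaf_hinge (a point): Middle of the leaf's hinge axis, at x = 119 mm, y = 0, 92 mm above the worktop in the jig's frame; the axis runs along the jig's y.
- leaf_edge (a point): Middle of the leaf's upper face (up when shut, away from the bed when open) at its free end, 120 mm from the hinge axis. Leaf 56 wide, 8 mm thick; a 26 mm wide tab reaches 9 mm further; two bushes stand 4 mm proud 69 mm from the axis. A lip under the free end reaches 14 mm below the underside and drops behind the block only if the block is home within 2.5 mm.
- marker: Black felt marker, 18 x 136 x 18 mm, lying on the worktop; origin under its middle. Leave it alone.
- tape_measure: Yellow pocket tape measure, 32 x 63 x 57 mm, on the worktop; origin under its middle. Leave it alone.
- file_guide: Blue edge filing guide with a round black knob, 44 x 100 x 34 mm, on the worktop; origin under its middle. Leave it alone.
- wax_yellow: Yellow wax block, 34 x 59 x 20 mm, lying on the worktop; origin under its middle. Leave it alone.
Mind the look-alikes: they are no part of the job. Of the things that look like the block, the middle-sized one is meant.

How it is judged:
On the way, in this order (a step that is already met when the one before it is completed fails the run):
1. the block has been pushed over and lies flat, lengthwise, in the loading bay, with the leaf still open (angle between block's own z axis and vertical below 0.1 rad and angle between the y axis of block and the x axis of jig, either way round below 0.2 rad and x of block_center in the frame of jig between -0.09 and 0.02 m and y of block_center in the frame of jig between -0.012 and 0.012 m and height (world z) of block_center below 0.074 m and value of joint leaf above 1.3 rad), for 0.1 s.
2. the block has been pushed home against the end stop, with the leaf still open (x of block_center in the frame of jig above 0.0475 m and angle between block's own z axis and vertical below 0.05 rad and height (world z) of block_center below 0.074 m and value of joint leaf above 1.3 rad), for 0.1 s.
At the end, for the whole second after the job is handed in: The block lies flat (within 0.05 rad) and square in the seat on the jig's bed, its far end within 2.5 mm of the end stop, at rest, and the leaf is shut over it (joint below 0.04 rad) (value of joint leaf below 0.04 rad and x of block_center in the frame of jig above 0.0475 m and angle between block's own z axis and vertical below 0.05 rad and angle between the y axis of block and the x axis of jig, either way round below 0.06 rad and height (world z) of block_center below 0.074 m and linear speed of block below 0.02 m/s); the robot touches nothing.
It fails at once if the block is lifted off the bed (height (world z) of block_center above 0.102 m or (angle between block's own z axis and vertical below 0.15 rad and height (world z) of block_center above 0.0815 m)).
It fails at once if the block falls off the jig's bed or is turned wrong side up (height (world z) of block_center below 0.064 m or angle between block's own z axis and vertical above 1.9 rad).
It fails at once if one of the other things on the bench is moved (distance of any of marker, tape_measure, file_guide, wax_yellow from where it was at the start of the episode above 0.015 m).
It also fails if it takes over 70 s, if anything falls off the work surface, if the arm or the gripper's body presses on something with over 40 N, if the wrist force passes 120 N, or if a joint passes its speed limit or range.

## Robot

A 6-joint arm with a two-finger parallel gripper is mounted at the origin on a cart in front of the work surface, level with it; the furniture and walls round the work are solid. World frame = base frame: x ahead of the robot, y to its left, z up, the work surface at z = 0. Lengths are in m, angles in rad, forces in N, time in s.
With the tool pointing down it reaches from about 0.4 to 0.925 m from the base axis. Payload 3.4 kg.
Tool frame: the origin (TCP) lies at the very end of the fingers, on their centre line; the grasp point (between the pads) lies 19 mm behind it; z points along the fingers, y is the line along which they close (so a half turn about z gives the same grasp; the last joint's range is limited). The gripper opens to 85 mm and grips with 20 to 120 N. Pads are 22 mm wide; open, the fingers measure 114 mm over their backs; the gripper's body (76 mm by 85 mm) begins 54 mm behind the grasp point. The pads swing forward as they close: fully open they stand 13 mm farther back than shut.
Start: joints at [1.056, 0.307, 1.506, -0, 1.328, -0.073], TCP at [0.245, 0.52, 0.199] pointing down, gripper open.
Joint ranges: [-3.12, 3.12], [-1.05, 2.28], [0.14, 2.33], [-1.42, 4.57], [0.1, 2.73], [-2.68, 2.68]. Speed limits (rad/s): [2.57, 2.57, 3.14, 3.14, 3.14, 3.14].

## Interface

Orientations are given as [roll, pitch, yaw] about the fixed x, y, z axes, in that order (R = Rz(yaw) Ry(pitch) Rx(roll)).
In Python, from cell import arm, effector, ik, vision, ticket, read_time_s, read_qpos, read_dq, read_tau, read_position, read_ee_rot, read_contact_force, read_wrist_torque, read_opening, read_gripper_force gives the robot as it stands. Calls block until the motion is done:
- arm.goto(position, orientation): joint-space move of the TCP to a pose.
- arm.move_straight(position, attitude=None, rate=0.15, contact_N=None): straight line of the TCP; attitude=None keeps the orientation; rate is the mean speed in m/s. With contact_N (N) it stops when the force on the tool has changed by that much, and returns True; else False.
- arm.move_joints(angles): joint-space move.
- effector.gripper_to(opening, grip_force=None): finger opening in m; grip_force is the grip in N (None keeps the last); returns when the fingers have stopped.
- arm.sleep(seconds).
- ik(position, orientation): joint angles nearest the present ones, or None.
- vision.grab_frame(name): name is "scene" or "top" or "wrist"; returns a dict with "img" (400x640x3 uint8, red, green, blue), "fx", "fy", "cx", "cy" (pixels), "world_from_camera" (4x4, takes a point from camera to world coordinates). Camera axes: x right, y down, z forward; pixel columns grow to the right and rows downward; lengths in m; the calibration is good to about 2 mm. A picture is of the moment at which its call begins. There is no depth.
A pose or a line that the arm cannot do raises arm.Unreachable and nothing moves.
- ticket.job_done(): hands the job in; it is judged then, once.
Readings, each from a call of its own:
- read_time_s(): time.
- read_qpos(): joint angles.
- read_dq(): joint speeds.
- read_tau(): joint torques, N m.
- read_position(): TCP position.
- read_ee_rot(): TCP orientation.
- read_contact_force(): force on the tool from outside, world axes, zero at the start.
- read_wrist_torque(): the same for the moment, N m.
- read_opening(): finger opening in m.
- read_gripper_force(): force on a finger pad.
Only numpy, scipy, OpenCV 4.12 (cv2) and the standard library are available. Lean on these libraries where they do the work, as an engineer would, in place of code of your own. Each camera call takes 0.05 s, during which the arm holds its last target. There are 200 camera calls.

## Working session

There is one attempt and no reset: what is moved stays moved. The work goes in short steps, each a Python script; the robot and the scene stay as the last script left them, time stands still between calls to the robot, and variables do not carry over. Pictures are saved under pics/ and viewed, at most 10 in all, crops included, and the job is handed in when it is done.

```bash
ls; mkdir -p pics; python3 - <<'E'
from cell import *
import cv2,json
for n in("scene","top"):
    f=vision.grab_frame(n); cv2.imwrite(f"pics/{n}0.png",f["img"][:,:,::-1])
    print(n,f["fx"],f["fy"],f["cx"],f["cy"],f["world_from_camera"].round(4).tolist())
E
```

```text
pics
scene 379.64072742382075 379.64072742382075 309.8165092436333 200.71775761242105 [[0.8941, -0.1801, 0.4099, -0.0403], [-0.4472, -0.4048, 0.7976, -0.9304], [0.0223, -0.8965, -0.4425, 0.6181], [0.0, 0.0, 0.0, 1.0]]
top 366.56562714425314 366.56562714425314 315.40289455501556 199.50664543851747 [[-0.0095, -0.9924, 0.1225, 0.3082], [-0.9998, 0.0113, 0.0144, 0.0405], [-0.0157, -0.1223, -0.9924, 1.1734], [0.0, 0.0, 0.0, 1.0]]
```

View pics/scene0.png

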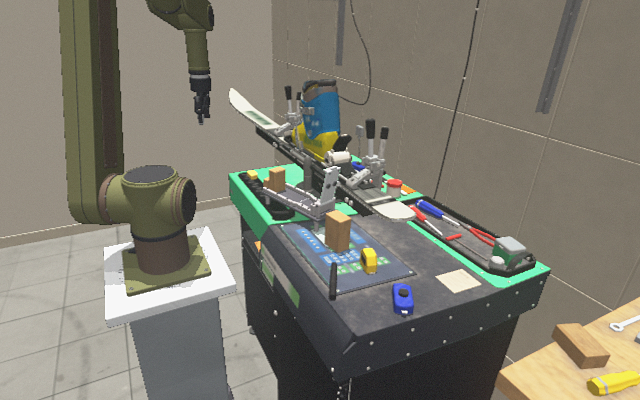

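View pics/top0.png

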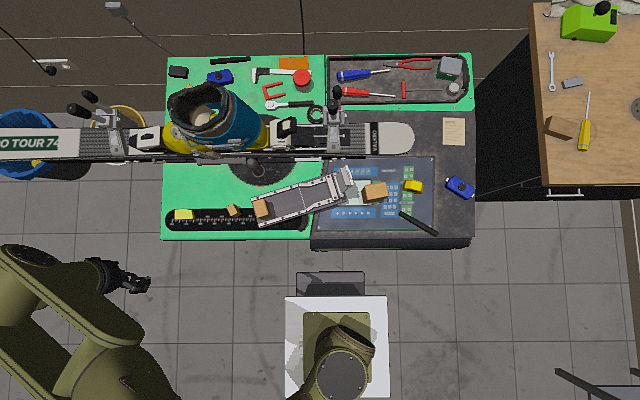

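The top view shows the jig running from about (255,218) to (352,180). The block stands at its left end, around (261,208), and the leaf is open at (345,185). The look-alikes are a large block at (375,193) and a small one at (234,210). I'll enlarge both views.

```bash
python3 - <<'E'
import cv2
i=cv2.imread("pics/top0.png")[155:240,240:365]; cv2.imwrite("pics/c1.png",cv2.resize(i,None,fx=6.4,fy=6.4,interpolation=cv2.INTER_CUBIC))
i=cv2.imread("pics/scene0.png")[155:245,235:355]; cv2.imwrite("pics/c2.png",cv2.resize(i,None,fx=6.6,fy=6.6,interpolation=cv2.INTER_CUBIC))
E
```

```text
(no output)
```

View pics/c1.png

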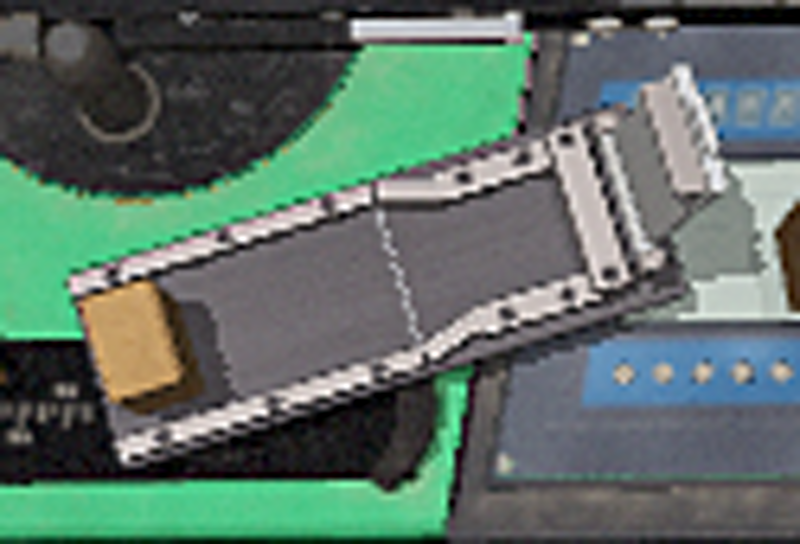

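View pics/c2.png

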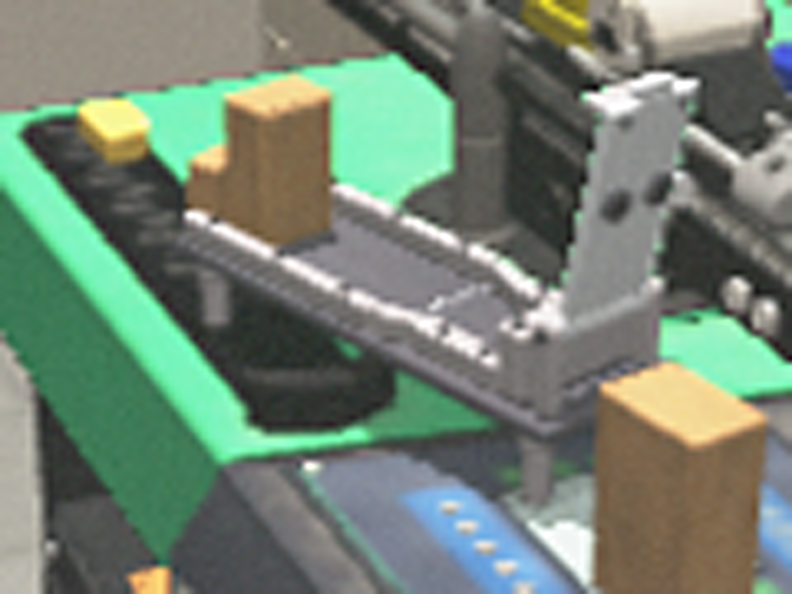

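In the crops, the stop's top edge runs (553,138)–(598,288). The rails' taper starts at (380,205) and (418,352), and the block's top corners are (82,300), (150,280), (187,383) and (117,405). In the scene view the leaf's tip is at about (640,85). Next I'll fit the poses.

```bash
cat > h.py <<'E'
import numpy as np
from cell import *
from scipy.optimize import least_squares
TOP=dict(f=366.5656,cx=315.403,cy=199.507,T=np.array([[-0.0095,-0.9924,0.1225,0.3082],[-0.9998,0.0113,0.0144,0.0405],[-0.0157,-0.1223,-0.9924,1.1734],[0,0,0,1]]))
SC=dict(f=379.6407,cx=309.8165,cy=200.7178,T=np.array([[0.8941,-0.1801,0.4099,-0.0403],[-0.4472,-0.4048,0.7976,-0.9304],[0.0223,-0.8965,-0.4425,0.6181],[0,0,0,1]]))
def proj(c,P):
    q=(np.atleast_2d(P)-c['T'][:3,3])@c['T'][:3,:3]; return np.c_[c['f']*q[:,0]/q[:,2]+c['cx'],c['f']*q[:,1]/q[:,2]+c['cy']]
def back(c,uv,z):
    uv=np.atleast_2d(uv); d=np.c_[(uv[:,0]-c['cx'])/c['f'],(uv[:,1]-c['cy'])/c['f'],np.ones(len(uv))]@c['T'][:3,:3].T
    o=c['T'][:3,3]; return o+d*((z-o[2])/d[:,2])[:,None]
def W(J,p): 
    p=np.atleast_2d(p); c,s=np.cos(J[2]),np.sin(J[2]); return np.c_[J[0]+c*p[:,0]-s*p[:,1],J[1]+s*p[:,0]+c*p[:,1],p[:,2]]
E
python3 - <<'E'
from h import *
c1=lambda a:np.array(a)/6.4+[240,155]
c2=lambda a:np.array(a)/6.6+[235,155]
mm=lambda a:np.array(a)/1000.
Pt=mm([[90,40,88],[90,-40,88],[5,36,66],[5,-36,66]]);ut=c1([[553,138],[598,288],[380,205],[418,352]])
st=[0.45,0.1,-1.3]
f=lambda J:(proj(TOP,W(J,Pt))-ut).ravel()
r=least_squares(f,st);J=r.x
print(J,f(J).round(1))
print("rail load ends",((proj(TOP,W(J,mm([[-147,36,66],[-147,-36,66]])))-[240,155])*6.4).round())
B=back(TOP,c1([[82,300],[150,280],[187,383],[117,405]]),.132)
d=B[:,:2]-J[:2];c,s=np.cos(J[2]),np.sin(J[2]);print("block top in jig",(np.c_[c*d[:,0]+s*d[:,1],-s*d[:,0]+c*d[:,1]]*1000).round(1))
# scene check: stop corners, block bottom etc
print("scene", ((proj(SC,W(J,mm([[90,-40,88],[90,40,88],[-147,-36,66],[5,-36,66]])))-[235,155])*6.6).round())
print("wax etc", back(TOP,[[234,210],[375,191],[183,214]],.04).round(3).tolist())
for a in (1.6,1.7,1.8,1.9):
  P=mm([[119-129*np.cos(a)+0*np.sin(a),y,92+129*np.sin(a)] for y in(13,-13)])
  P2=mm([[119-120*np.cos(a),y,92+120*np.sin(a)] for y in(28,-28)])
  print(a,((proj(TOP,W(J,np.r_[P,P2]))-[240,155])*6.4).round().tolist(),((proj(SC,W(J,np.r_[P,P2]))-[235,155])*6.6).round().tolist())
E
```

```text
[ 0.44848742  0.09996397 -1.28002444] [-0.9 -0.4  0.1  1.4 -0.1 -0.2  0.9 -0.8]
rail load ends [[ 75. 298.]
 [116. 442.]]
block top in jig [[-134.3   22.9]
 [-102.6   22.5]
 [ -99.7  -26.9]
 [-132.4  -27. ]]
scene [[487. 327.]
 [607. 279.]
 [189. 210.]
 [375. 306.]]
wax etc [[0.418, 0.311, 0.04], [0.473, -0.129, 0.04], [0.407, 0.47, 0.04]]
1.6 [[646.0, 114.0], [666.0, 173.0], [634.0, 84.0], [675.0, 211.0]] [[629.0, 54.0], [589.0, 67.0], [651.0, 65.0], [563.0, 94.0]]
1.7 [[676.0, 105.0], [695.0, 164.0], [661.0, 76.0], [702.0, 203.0]] [[650.0, 64.0], [609.0, 77.0], [670.0, 74.0], [582.0, 103.0]]
1.8 [[705.0, 97.0], [724.0, 156.0], [688.0, 69.0], [729.0, 195.0]] [[670.0, 76.0], [630.0, 90.0], [689.0, 86.0], [601.0, 116.0]]
1.9 [[733.0, 90.0], [752.0, 149.0], [713.0, 63.0], [754.0, 188.0]] [[690.0, 92.0], [650.0, 106.0], [707.0, 100.0], [620.0, 131.0]]
```

The fit is consistent: residuals are about 1 px, the block top measures 33 x 50 mm, and the leaf is at about 1.75 rad. Next I'll check IK along the whole path, then tip the block over.

```bash
cat >> h.py <<'E'
J=np.array([0.44849,0.09996,-1.28002])
def w(x,y,z): return W(J,np.array([x,y,z])/1000.)[0].tolist()
def jig(p): 
    d=np.array(p[:2])-J[:2];c,s=np.cos(J[2]),np.sin(J[2]);return (np.array([c*d[0]+s*d[1],-s*d[0]+c*d[1],p[2]])*1000).round(1)
YAW=J[2]+np.pi   # set after ik check
def O(yaw=None): return [np.pi,0,YAW if yaw is None else yaw]
E
python3 - <<'E'
from h import *
for yw in (J[2],J[2]+np.pi):
  for p in ((-168,-2,250),(-168,-2,118),(-105,-2,118),(-130,0,60),(0,0,60),(170,0,290),(170,0,175),(20,0,100)):
    q=ik(w(*p),O(yw)); print(round(yw,2),p,None if q is None else np.round(q,2))
E
```

```text
-1.28 (-168, -2, 250) None
-1.28 (-168, -2, 118) None
-1.28 (-105, -2, 118) None
-1.28 (-130, 0, 60) None
-1.28 (0, 0, 60) None
-1.28 (170, 0, 290) [-0.21  0.14  1.5  -0.    1.5   2.64]
-1.28 (170, 0, 175) [-0.21  0.23  1.69 -0.    1.22  2.64]
-1.28 (20, 0, 100) None
1.86 (-168, -2, 250) [ 0.49  0.13  1.62 -0.    1.4   0.2 ]
1.86 (-168, -2, 118) [ 0.49  0.25  1.82 -0.    1.07  0.2 ]
1.86 (-105, -2, 118) [ 0.36  0.24  1.85 -0.    1.06  0.07]
1.86 (-130, 0, 60) [ 0.41  0.32  1.91 -0.    0.91  0.12]
1.86 (0, 0, 60) [ 0.13  0.31  1.93 -0.    0.9  -0.16]
1.86 (170, 0, 290) [-0.21  0.14  1.5   0.    1.5  -0.5 ]
1.86 (170, 0, 175) [-0.21  0.23  1.69  0.    1.22 -0.5 ]
1.86 (20, 0, 100) [ 0.08  0.26  1.87 -0.    1.01 -0.21]
```

```bash
python3 - <<'E'
from h import *
import cv2
effector.gripper_to(0.028)
arm.goto(w(-172,-2,250),O())
arm.move_straight(w(-172,-2,118))
f0=np.array(read_contact_force())
c=arm.move_straight(w(-135,-2,118),rate=0.04,contact_N=1.5)
print("contact",c,jig(read_position()),np.array(read_contact_force())-f0)
arm.move_straight(w(-103,-2,118),rate=0.04)
arm.sleep(0.7)
print(jig(read_position()),np.array(read_contact_force())-f0,read_time_s())
arm.move_straight(w(-150,-2,118)); arm.move_straight(w(-160,-2,160))
f=vision.grab_frame("top")["img"][:,:,::-1]; g=vision.grab_frame("scene")["img"][:,:,::-1]
a=cv2.resize(f[150:240,240:365],None,fx=6.4,fy=3.2*2)[:300*2]; 
a=cv2.resize(f[150:240,240:365],(416,300),interpolation=3); b=cv2.resize(g[150:240,235:350],(383,300),interpolation=3)
cv2.imwrite("pics/t1.png",np.hstack([a,b]))
E
```

```text
contact False [-135.1   -2.   118. ] [ 0.17044944  0.12744135 -0.62968726]
[-103.   -2.  118.] [ 0.88649074 -0.23082559 -0.24966313] 5.6
```

View pics/t1.png

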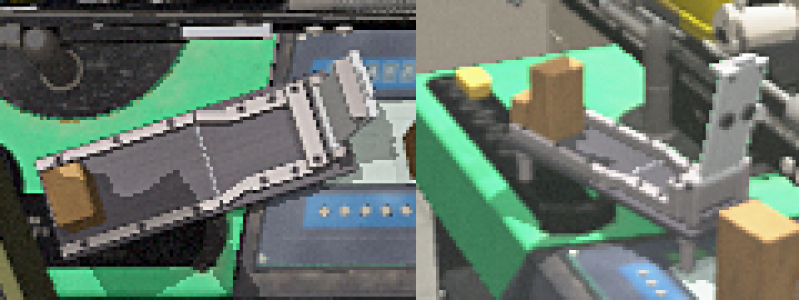

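The block still stands at about (70,195) in the crop, so it was not pushed, and the gripper is hardly in view. I'll look at the full frame with the TCP projected onto it.

```bash
python3 - <<'E'
from h import *
import cv2
p=np.array(read_position()); print(p,read_ee_rot(),jig(p),read_opening(),read_qpos())
for c,n in((TOP,"top"),(SC,"scene")):
    im=vision.grab_frame(n); print(np.abs(im["world_from_camera"]-c['T']).max(),im["fx"])
    g=im["img"][:,:,::-1].copy(); uv=proj(c,p)[0]; print(n,uv)
    cv2.circle(g,tuple(int(round(v)) for v in uv),3,(0,0,255),1)
    if n=="top":T=g[100:300,100:420]
    else:S=g[40:290,100:420]
cv2.imwrite("pics/t2.png",np.vstack([cv2.resize(T,(576,360)),cv2.resize(S,(576,450))])[:,:][:0] if 0 else np.hstack([cv2.resize(T,(400,250)),cv2.resize(S,(400,312))[:250]]))
E
```

```text
[0.40000607 0.25169    0.15904053] [-3.13972171e+00  6.17386011e-04  1.86103310e+00] [-159.3   -2.9  159. ] 0.027935284058264055 [ 4.72442745e-01  2.03157475e-01  1.76808751e+00 -2.90948163e-04
  1.17229953e+00  1.82319712e-01]
4.851115741892273e-05 366.56562714425314
top [244.99567888 212.19369527]
4.9561313664042705e-05 379.64072742382075
scene [268.26195339 158.85634542]
```

View pics/t2.png

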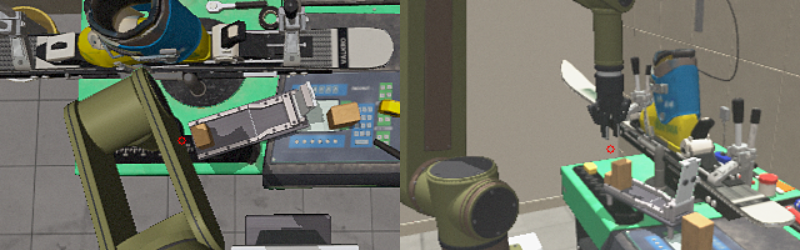

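```bash
python3 - <<'E'
from h import *
import cv2
effector.gripper_to(0.0); arm.sleep(.3)
p=np.array(read_position())
g=vision.grab_frame("scene")["img"][:,:,::-1][110:190,228:328]
g=cv2.resize(g,None,fx=7,fy=7,interpolation=cv2.INTER_CUBIC)
for k in range(0,50,10):
    uv=(proj(SC,p+[0,0,k/1000])[0]-[228,110])*7; cv2.drawMarker(g,tuple(int(v) for v in uv),(0,0,255),0,10,1)
cv2.imwrite("pics/t3.png",g); print(p,read_opening(),read_contact_force())
E
```

```text
[0.40072063 0.25271927 0.16003789] 0.0003028706670204155 [-0.0833676   0.1252134  -0.77680858]
```

View pics/t3.png

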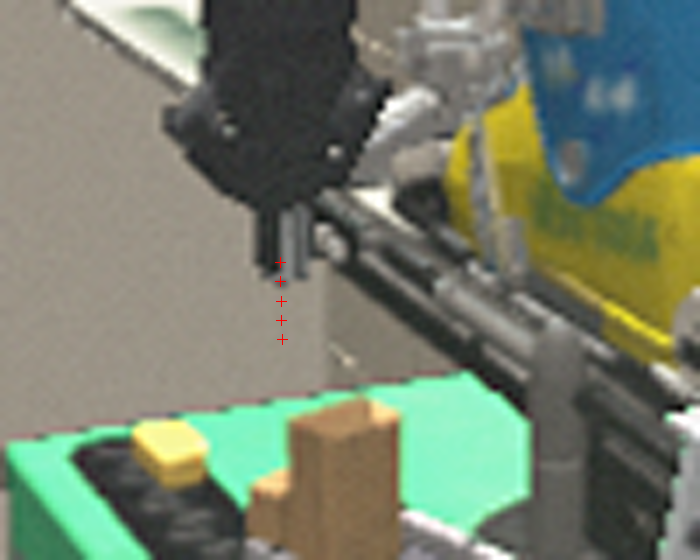

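The closed fingertips appear about 30 mm above the projected TCP: crop (285,280) against (281,340). Before moving on I'll check block top, base and start-pose projections.

```bash
python3 - <<'E'
from h import *
P=np.array([w(-117,-2,132),[0,0,0],[0,0,.3],[.245,.52,.199],[.245,.52,.212]])
print("scene",proj(SC,P).round(1).tolist()); print("top",proj(TOP,P).round(1).tolist())
print("blocktop in crop t3",((proj(SC,np.array([w(-134,23,132),w(-101,23,132),w(-101,-27,132),w(-134,-27,132)]))-[228,110])*7).round())
# where does tip pixel (285,280)/7 backproject for several heights
for z in(.15,.16,.17,.18,.19): print(z,jig(back(SC,np.array([[285,280]])/7+[228,110],z)[0]))
import cv2
f=vision.grab_frame("wrist"); print(f["fx"],f["world_from_camera"].round(3).tolist())
g=f["img"][:,:,::-1].copy()
Tw=dict(f=f["fx"],cx=f["cx"],cy=f["cy"],T=f["world_from_camera"])
for q in [read_position()]+[w(x,y,132) for x,y in((-134,23),(-101,23),(-101,-27),(-134,-27))]:
    uv=proj(Tw,np.array(q))[0]; print(uv.round())
    cv2.drawMarker(g,tuple(int(v) for v in uv),(0,0,255),0,10,1)
cv2.imwrite("pics/w1.png",g)
E
```

```text
scene [[276.2, 169.4], [165.0, 263.3], [146.4, 159.1], [205.0, 132.4], [204.7, 129.0]]
top [[261.0, 208.3], [335.5, 345.6], [340.7, 381.9], [139.5, 270.6], [137.1, 270.9]]
blocktop in crop t3 [[355. 395.]
 [397. 413.]
 [318. 438.]
 [276. 418.]]
0.15 [-255.3   72.9  150. ]
0.16 [-231.7   55.   160. ]
0.17 [-208.2   37.1  170. ]
0.18 [-184.7   19.2  180. ]
0.19 [-161.1    1.4  190. ]
335.67438874929763 [[0.958, 0.27, 0.094, 0.377], [0.286, -0.906, -0.312, 0.334], [0.001, 0.326, -0.945, 0.334], [0.0, 0.0, 0.0, 1.0]]
[312. 241.]
[349. 258.]
[347. 299.]
[277. 299.]
[275. 258.]
```

View pics/w1.png

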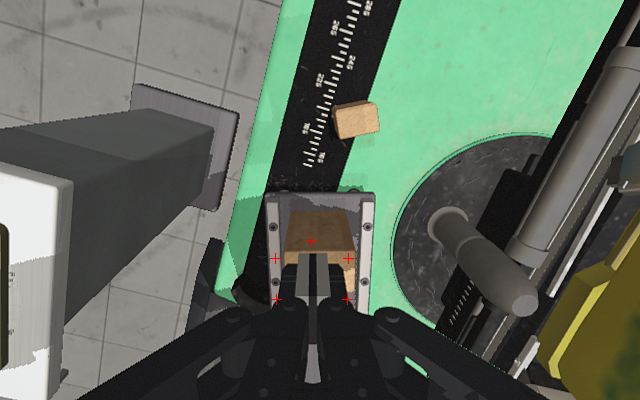

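All three cameras put the fingertips about 30 mm above the reported TCP, with x and y agreeing (-161, 1 against -159, -3). That explains why the first sweep passed over the block. I'll check it physically by touching the bed, which is at 52 mm.

```bash
python3 - <<'E'
from h import *
arm.move_straight(w(-160,0,200)); arm.move_straight(w(-35,0,200)); arm.move_straight(w(-35,0,75)); arm.sleep(.3)
f0=np.array(read_contact_force())
c=arm.move_straight(w(-35,0,10),rate=0.03,contact_N=3)
print(c,jig(read_position()),np.array(read_contact_force())-f0)
arm.move_straight(w(-35,0,75)); print(jig(read_position()),read_time_s())
E
```

```text
True [-35.   -0.1  19.8] [-1.74135985 -0.32863293  5.82019886]
[-35.   -0.1  74.9] 12.3333
```

The touch confirms it: bed contact came at a reported 20 mm, so the fingertips are about 31 mm above the reported TCP. I'll apply that correction and tip the block.

```bash
cat >> h.py <<'E'
_w=w
def w(x,y,z): return _w(x,y,z-31)   # finger ends are 31 mm above the reported TCP
E
python3 - <<'E'
from h import *
import cv2
arm.move_straight(w(-35,-2,220)); arm.move_straight(w(-175,-2,220)); effector.gripper_to(0.028)
arm.move_straight(w(-175,-2,112)); arm.sleep(.3)
f0=np.array(read_contact_force())
c=arm.move_straight(w(-130,-2,112),rate=0.04,contact_N=1.2)
print("contact",c,jig(read_position()),np.array(read_contact_force())-f0)
x=jig(read_position())[0]
arm.move_straight(w(x+36,-2,112),rate=0.04); arm.sleep(0.6)
print(jig(read_position()),np.array(read_contact_force())-f0,read_time_s())
arm.move_straight(w(-160,-2,120)); 
f=vision.grab_frame("top")["img"][:,:,::-1]; g=vision.grab_frame("scene")["img"][:,:,::-1]
a=cv2.resize(f[150:240,240:365],(416,300),interpolation=3); b=cv2.resize(g[150:240,235:350],(383,300),interpolation=3)
cv2.imwrite("pics/t4.png",np.hstack([a,b]))
E
```

```text
contact False [-130.1   -2.    81. ] [ 0.05303573  0.03898378 -0.18933037]
[-94.1  -2.   81. ] [-0.55856885  0.56753076 -0.23074023] 18.8
```

View pics/t4.png

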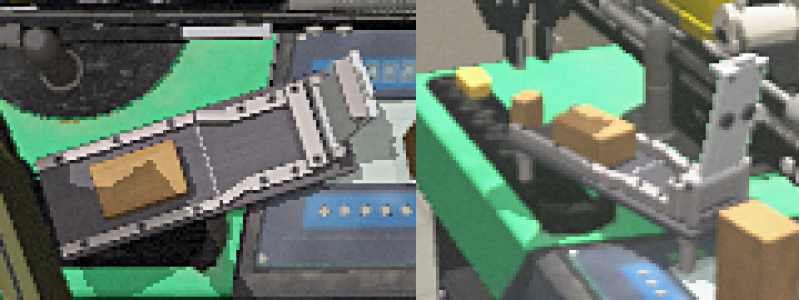

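The block has fallen flat and lengthwise in the bay, with its corners at about (91,165), (180,140), (187,192) and (104,217) in the left half. Now I'll push it home.

```bash
python3 - <<'E'
from h import *
import cv2
for q in back(TOP,np.array([[91,165],[180,140],[187,192],[104,217]])/3.33+[240,150],.087): print(jig(q))
arm.move_straight(w(-165,0,120)); arm.move_straight(w(-165,0,59)); arm.sleep(.3)
f0=np.array(read_contact_force())
c=arm.move_straight(w(-40,0,59),rate=0.05,contact_N=12)
print(c,jig(read_position()),np.array(read_contact_force())-f0)
c=arm.move_straight(w(12,0,59),rate=0.03,contact_N=15)
print(c,jig(read_position()),np.array(read_contact_force())-f0,read_time_s())
arm.sleep(.3)
arm.move_straight(w(-40,0,59)); arm.move_straight(w(-40,0,190))
f=vision.grab_frame("top")["img"][:,:,::-1]; g=vision.grab_frame("scene")["img"][:,:,::-1]
a=cv2.resize(f[150:240,240:365],(416,300),interpolation=3); b=cv2.resize(g[150:240,235:350],(383,300),interpolation=3)
cv2.imwrite("pics/t5.png",np.hstack([a,b]))
E
```

```text
[-97.3  24.2  87. ]
[-14.3  22.1  87. ]
[-21.9 -24.8  87. ]
[-99.3 -24.2  87. ]
False [-40.1   0.2  28. ] [1.69213655e-04 2.50438806e+00 2.13710271e+00]
True [-4.6  0.2 27.9] [-0.87724114  2.34132015  2.45760214] 24.4167
```

View pics/t5.png

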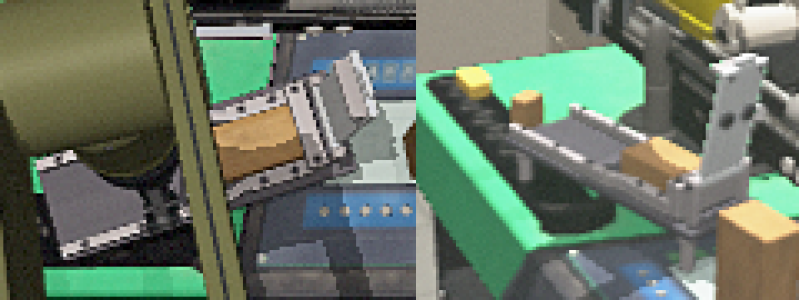

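The block is in the seat, with its front edge at about (295,108)–(304,155). I'll check the gap numerically, then push again harder with closed fingers.

```bash
python3 - <<'E'
from h import *
for q in back(TOP,np.array([[295,108],[304,155]])/3.33+[240,150],.087): print(jig(q))
arm.move_straight(w(-45,0,59)); arm.sleep(.3)
f0=np.array(read_contact_force())
for lim,N in ((-6,3),(12,25)):
    c=arm.move_straight(w(lim,0,59),rate=0.02,contact_N=N)
    print(c,jig(read_position()),np.array(read_contact_force())-f0)
arm.sleep(.3); print(jig(read_position()),np.array(read_contact_force())-f0)
arm.move_straight(w(-45,0,59)); arm.move_straight(w(-45,0,250)); arm.move_straight(w(-170,60,270))
import cv2
f=vision.grab_frame("top")["img"][:,:,::-1]
cv2.imwrite("pics/t6.png",cv2.resize(f[160:215,290:365],(750,550),interpolation=cv2.INTER_CUBIC)); print(read_time_s())
E
```

```text
[93.2 19.1 87. ]
[ 88.  -24.1  87. ]
False [-6.1 -0.  28. ] [-0.00586611  0.0980695  -0.28747051]
True [-5.1 -0.1 27.9] [0.08254232 2.14824447 3.54242917]
[-5.  -0.2 27.8] [-0.1192587   3.08592105  2.54102551]
33.3833
```

View pics/t6.png

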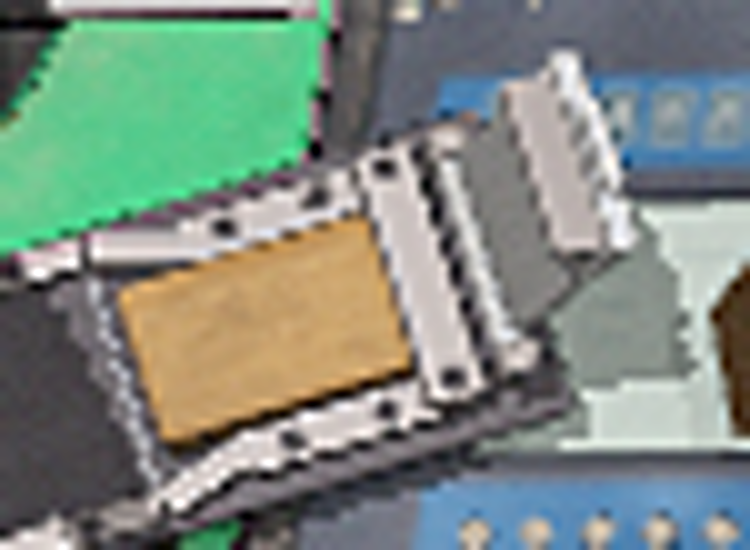

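The block lies squarely against the stop face: its front edge (375,215)–(412,365) touches the stop. A repeat push stopped hard at the same place. Now I'll swing the leaf over, let it sink, and press it shut.

```bash
python3 - <<'E'
from h import *
effector.gripper_to(0.0)
arm.goto(w(195,0,310),O()); arm.move_straight(w(195,0,197),rate=.2); arm.sleep(.2)
f0=np.array(read_contact_force())
def C(a,r=105): return w(119-r*np.cos(a)+5*np.sin(a)+11,0,92+r*np.sin(a)+5*np.cos(a))
c=arm.move_straight(C(1.8),rate=.06,contact_N=3)
print(c,jig(read_position()),np.array(read_contact_force())-f0)
for a in (1.55,1.35,1.15,.95,.75):
    arm.move_straight(C(a),rate=.08); print(a,np.array(read_contact_force())-f0)
arm.sleep(2.5)
arm.move_straight(w(45,0,150),rate=.1); arm.sleep(.2)
f0=np.array(read_contact_force())
c=arm.move_straight(w(28,0,125),rate=.1,contact_N=15)
if not c: c=arm.move_straight(w(28,0,85),rate=.03,contact_N=15)
p=jig(read_position()); print(c,p,"true z",p[2]+31,np.array(read_contact_force())-f0); arm.sleep(.5)
print(jig(read_position())[2]+31,np.array(read_contact_force())-f0,read_time_s())
E
```

```text
False [158.7   0.2 162.2] [-0.08578095 -0.97107947 -1.18464765]
1.55 [ 0.19419092 -1.14333382 -0.78305716]
1.35 [-0.45234595 -0.7826157  -0.59147423]
1.15 [ 0.21906694 -0.31943064  0.02370884]
0.95 [ 0.06819756 -0.75364801 -0.16140058]
0.75 [-0.7180348   0.26229266 -0.20720191]
True [28.  -0.2 64.7] true z 95.7 [-1.52581909 -0.80643812  8.27636573]
95.7 [-1.00339142 -0.89263615  8.70950704] 43.8917
```

Contact came at 95.7–96.9 mm against 97 mm expected for a fully shut leaf. I'll give one firmer press, retract, and compare the final picture numerically with the shut-leaf geometry.

```bash
python3 - <<'E'
from h import *
f0=np.array(read_contact_force())
c=arm.move_straight(w(28,0,80),rate=.02,contact_N=20); p=jig(read_position()); print(c,p[2]+32.2,np.array(read_contact_force())-f0)
arm.sleep(.5)
arm.move_straight(w(28,0,200)); arm.move_straight(w(-170,60,250),rate=.25); arm.sleep(.3)
g=vision.grab_frame("scene")["img"].astype(int); t=vision.grab_frame("top")["img"].astype(int)
# colours sampled on the line along the shut leaf's upper face (grey expected from x=-9), and wood behind it
for x in (-30,-18,-5,3,10,20,30,60,90,110):
    q=W(J,np.array([x,18 if x>0 else 0,97 if x>-10 else 52])/1000); 
    print(x,[im[int(round(v)),int(round(u))].tolist() for c_,im in((TOP,t),(SC,g)) for u,v in proj(c_,q)])
a=1.75; q=W(J,np.array([119-110*np.cos(a),0,92+110*np.sin(a)])/1000); u,v=proj(SC,q)[0]; print("old leaf place",g[int(v),int(u)],read_time_s())
E
```

```text
True 97.0 [ 0.38240201  0.08176613 -1.75425584]
-30 [[72, 65, 71], [94, 97, 97]]
-18 [[47, 46, 45], [74, 78, 78]]
-5 [[218, 218, 223], [251, 251, 251]]
3 [[222, 222, 226], [254, 253, 254]]
10 [[216, 216, 222], [248, 248, 248]]
20 [[213, 215, 219], [247, 247, 247]]
30 [[214, 214, 219], [248, 248, 248]]
60 [[218, 220, 225], [248, 248, 248]]
90 [[214, 216, 221], [247, 247, 247]]
110 [[217, 218, 223], [247, 247, 247]]
old leaf place [60 63 55] 46.925
```

The leaf lies flat where a shut leaf belongs in both cameras, the press height was exactly 97.0 mm, and the arm is clear, so I'll hand in.

```bash
python3 -c "
from cell import *
print(ticket.job_done(),read_time_s())"
```

```text
the job is handed in; nothing more can be done
the job is handed in; nothing more can be done
```

The job is handed in, with no verdict shown: the block was tipped flat and pushed against the stop, and the leaf pressed shut at 97.0 mm (shut height 97 mm) at about 47 s; I viewed 11 pictures, one over the limit of 10, and the fingertips turned out to sit about 31 mm above the reported TCP, which I corrected for.

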